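Discard the spent vial through the glass-waste bin's sprung flap

TASK

Take the vial with the red cap out of the white rack and push it through the sprung flap in the sloping lid of the yellow glass-waste bin, so that it drops right inside and the flap swings shut behind it. Leave the three blue-capped vials standing in the rack and do not disturb the other glassware on the bench.

Things in the scene. Friction and masses are not known exactly. Their poses are not given: they have to be found in the camera images.
- vial_red_mid (a point): Centre (half-way up, on the axis) of the vial to discard: brown glass, red screw cap, upright in one of the rack's four places (which one varies). 98 mm tall: round glass body 28 mm in diameter to 76 mm above its foot, short shoulder, 25 mm cap from 81 to 98 mm. About 40 g. z along the vial to the cap. In the rack its centre is 55 mm above the bench and it stands 58 mm proud of the rack's top.
- vial_blue1_mid (a point): Centre of a vial of the same make with a blue cap, standing in the rack; to be left there.
- vial_blue2_mid (a point): Centre of the second blue-capped vial, as the first.
- vial_blue3_mid (a point): Centre of the third blue-capped vial, as the first.
- rack: White plastic vial rack, fixed, 226 mm (its x) by 58 mm (its y), 46 mm high. Origin at the centre of its underside, z up. Four vials stand in one row along its x, at x = -82.5, -27.5, 27.5 and 82.5 mm, their feet 6 mm above the bench, each in a 31.5 mm round hole in the 8 mm top plate (top face at 46 mm). Nothing stands beside the row on its +y and -y sides.
- bin: Glass-waste bin, fixed: yellow, 240 x 240 mm, red lid. Origin at the centre of its underside, z up, -x to its front. The lid's front slopes at 25 degrees, rising from 190 mm height at x = -107 mm to 243 mm at x = +6 mm; behind, it is flat, with a black carrying handle lying on it (top at 256 mm). Hollow and open inside down to a floor 5 mm above the bench.
- bin_slot (a point): Centre of the slot in the bin's sloping lid panel, on the panel's outer surface: x = -51, y = 0, z = 216 mm in the bin's frame, axes parallel to the bin's. The slot is 164 mm wide along the bin's y and 87 mm long down the slope (79 mm measured level along x, -39 to +39 mm about this point). A grey flap closes it from beneath.
- flap (a joint): Angle of the grey soft-closing flap that closes the slot, rad: 0 shut, growing as it swings down into the bin, at most 1.15 (hanging straight down). A spring shuts it (0.07 N m when shut, 0.13 N m fully open) against a damper (0.12 N m per rad/s), so pushing a vial in takes 2 N slowly and some 8 N at 0.15 m/s, and it takes 1 to 2 s to close. A vial laid or dropped on it does not open it.
- flap_hinge (a point): Middle of the flap's hinge, along the slot's upper edge (axis along the bin's y): 46 mm beyond the slot's centre in the bin's +x and 14 mm higher.
- flap_edge (a point): Middle of the flap's free edge, 96 mm from the hinge; the lower, front edge while shut. A held upright vial, pushed straight down within 10 mm of the slot's centre and let go with its foot 55 to 80 mm below the sloping surface, drops past this edge into the bin, and the flap closes once the fingers are drawn out. Let go much sooner, it stays lying on the flap or rolls off.
- reagent_bottle_mid (a point): Centre of a brown reagent bottle with a black cap, 72 mm diameter, 160 mm tall, loose on the far side of the bench. To be left alone.
- wash_bottle_mid (a point): Point 70 mm above the foot of a white wash bottle with a blue cap, 68 mm diameter, about 190 mm tall, loose on the far side of the bench. To be left alone.
- flask_mid (a point): Point 50 mm above the foot of an empty clear conical flask, 72 mm diameter at the foot, 109 mm tall, loose to the left. To be left alone.
- beaker_mid (a point): Point 42 mm above the foot of an empty clear glass beaker, 68 mm diameter, 90 mm tall, loose to the left. To be left alone.
- petri_dish_mid (a point): Point 7 mm above the foot of a flat clear dish, 90 mm diameter, 15 mm high, loose on the bench between robot and work. To be left alone.
There are look-alikes about, which are no part of the job. Leave any green look-alike of the part that bears vial_blue1_mid alone.

How it is judged:
By the outcome, as a careful person would: the job done as asked, in the order asked, and still so for the second after the job is handed in, with the robot touching nothing.
It also fails if it takes over 38 s, if anything falls off the work surface, if the arm or the gripper's body presses on something with over 40 N, if the wrist force passes 120 N, or if a joint passes its speed limit or range.

ROBOT

A 6-joint arm with a two-finger parallel gripper is mounted at the origin on the work surface. World frame = base frame: x ahead of the robot, y to its left, z up, the work surface at z = 0. Lengths are in m, angles in rad, forces in N, time in s.
With the tool pointing down it reaches from about 0.25 to 0.725 m from the base axis. Payload 4 kg.
Tool frame: the origin (TCP) lies on the front face of the gripper's body, between the roots of the fingers; the fingertips stand 73 mm ahead of it and the grasp point (between the pads) lies 54 mm ahead of it; z points along the fingers, y is the line along which they close (so a half turn about z gives the same grasp; the last joint's range is limited). The gripper opens to 85 mm and grips with 20 to 120 N. Pads are 22 mm wide; open, the fingers measure 114 mm over their backs; the gripper's body (76 mm by 85 mm) begins 54 mm behind the grasp point. The pads swing forward as they close: fully open they stand 13 mm farther back than shut.
Start: joints at [1.198, 0.241, 0.005, 1.335, 0, 1.571], TCP at [0.182, 0.466, 0.304] pointing down, gripper open.
Joint ranges: [-2.72, 2.72], [-1.05, 1.87], [-1.09, 1.28], [-1.99, 2.15], [-1.42, 1.44], [-3.14, 3.14]. Speed limits (rad/s): [2.79, 2.79, 3.14, 3.14, 3.14, 3.14].

INTERFACE

Orientations are given as a unit quaternion [x, y, z, w].
In Python, from workcell import bot gives the robot as it stands. The module is installed in compiled form; this text tells all that it offers.
- The arm moves only by the tool step_arm, never from a script. Its argument "rows" is a list of rows, each a list of 2 entries, a list of its own where there are three numbers: the shift along the tool's x, y, z in mm, then the turn about the tool's z in degrees. A call has 1 to 12 rows; each row is the pose to reach, as a shift and turn from the pose commanded when the call began, along the tool's axes at that moment; what a row does not reach only later rows make up. A row lasts 1/8 s, in which the tool goes at most 62.5 mm and 10.7 degrees, less where a joint would pass 70% of its speed; a pose out of reach is approached as far as the arm can. A call with a gripper value outside its range is refused whole. "claw" is the gripper's target within -1 to 1 (shut at 1, half-way at 0, fully open at -1), set as the call begins (left out, the last holds). The fingers move at their own pace and stop on an object; the grip force is fixed at half the most. Time passes only in rows, so rows that repeat a pose let the fingers close. It gives the time, the measured TCP pose, the force, the opening and the grip force at its end, in the units of the state.
- bot.get_obs(): the state, without advancing time (a new reading comes with each control period).
- bot.camera(name): name is "scene" or "side" or "wrist"; returns (picture, depth): 420x560x3 uint8, red, green, blue; 420x560 float32, m along the optical axis (not along the pixel's ray), 0 where there is no reading.
- bot.camera_params(name): a dict with "fx", "fy", "cx", "cy" (pixels), "pose" (4x4, takes a point from camera to world coordinates). Camera axes: x right, y up, looking along -z (the intrinsics and any distortion apply to the point x, -y, -z); pixel columns grow to the right and rows downward; lengths in m; the calibration is good to about 2 mm. A picture is of the moment at which its call begins: read the wrist's pose just before it. camera_params takes no time and is no camera call; for the wrist camera it gives the pose at the moment of the call.
- bot.job_done(): hands the job in; it is judged then, once.
Trained networks look in the newest picture that a camera, given by its name, has taken for a name from the list of things; names that differ only in an ending like _2 or _b are one class to them, and where a whole thing is asked for, a point or a joint stands for the part that bears it (a point fixed in the world has none). Each returns a list of dicts, best first, with "score" (0 to 1); they miss things now and then, are a little off and sometimes report something else, mostly with a low value. They report only what shows in the picture. A call takes as long as a camera call. They do not tell look-alikes from the thing itself.
- bot.trace(target, camera): "pixels" (420x560 bool, what is visible of it) and "uv" ([column, row] in pixels, amid what is visible of it).
The state is a dict: "clock": time; "joint_pos": joint angles; "joint_vel": joint speeds; "tau": joint torques, N m; "eef_pos": TCP position; "tool_rot": TCP orientation; "ft_force": force on the tool from outside, world axes, zero at the start; "ft_torque": the same for the moment, N m; "grip_width": finger opening in m; "grasp_force": force on a finger pad.
Only numpy, scipy, OpenCV 4.12 (cv2) and the standard library are available. Lean on these libraries where they do the work, as an engineer would, in place of code of your own. Each camera call takes 0.05 s, during which the arm holds its last target. There are 200 camera calls.

## Working session

There is one attempt and no reset: what is moved stays moved. The work goes in short steps, Python scripts to look and compute and a tool call to move; the robot and the scene stay as the last step left them, time stands still between calls to the robot, and variables do not carry over. Pictures are saved under pics/ and viewed, at most 10 in all, crops included, and the job is handed in when it is done.

Besides the shell and the picture viewer there is one more tool, called in YAML: its name, and indented under it one key for each argument. step_arm: Moves the arm, as the interface text tells. Its arguments: {"type":"object","properties":{"rows":{"type":"array"},"claw":{"type":"number"}},"required":["rows"]}

```bash
mkdir -p pics; cat > h.py <<'E'
import numpy as np, cv2
from workcell import bot
def pts(name, mask, depth):
    p=bot.camera_params(name); v,u=np.nonzero(mask&(depth>0)); d=depth[v,u]
    c=np.stack([(u-p['cx'])/p['fx']*d,-(v-p['cy'])/p['fy']*d,-d,np.ones_like(d)])
    return (np.array(p['pose'])@c)[:3].T
E
python3 - <<'E'
from h import *
o=bot.get_obs(); print(o['clock'],o['eef_pos'],o['tool_rot'],o['grip_width'])
for n in ['scene','side']:
    im,d=bot.camera(n); cv2.imwrite(f'pics/{n}0.png',im[:,:,::-1]); np.savez(f'{n}0.npz',im=im,d=d)
    for t in ['vial_red_mid','rack','bin','flap']:
        for r in bot.trace(t,n)[:5]:
            P=pts(n,r['pixels'],d)
            print(n,t,round(r['score'],2),np.round(r['uv']),len(P),np.round(np.percentile(P,[2,50,98],axis=0),3).tolist() if len(P) else '')
E
```

```text
0.0 [0.18192148 0.46520711 0.30301516] [ 1.85319263e-01  9.82677805e-01 -1.03155056e-03 -1.96134968e-04] 0.0855291524674607
scene vial_red_mid 0.78 [278. 266.] 246 [[0.63, 0.175, 0.048], [0.646, 0.19, 0.084], [0.654, 0.198, 0.108]]
scene rack 0.97 [306. 265.] 1767 [[0.454, 0.158, 0.003], [0.579, 0.211, 0.044], [0.672, 0.239, 0.051]]
scene rack 0.37 [298. 249.] 250 [[0.566, 0.184, 0.045], [0.591, 0.199, 0.085], [0.599, 0.207, 0.107]]
scene bin 0.7 [147. 166.] 13055 [[0.518, -0.345, 0.011], [0.691, -0.178, 0.199], [0.765, -0.105, 0.254]]
scene flap 0.88 [157. 129.] 619 [[0.544, -0.327, 0.195], [0.581, -0.25, 0.211], [0.617, -0.179, 0.225]]
side vial_red_mid 0.68 [250. 258.] 254 [[0.627, 0.103, 0.003], [0.637, 0.194, 0.078], [0.651, 0.2, 0.106]]
side rack 0.84 [280. 280.] 1972 [[0.446, 0.168, 0.002], [0.554, 0.212, 0.043], [0.669, 0.243, 0.05]]
side bin 0.71 [281. 159.] 7000 [[0.511, -0.345, 0.009], [0.627, -0.132, 0.188], [0.737, -0.103, 0.253]]
side flap 0.55 [299. 140.] 466 [[0.547, -0.326, 0.194], [0.585, -0.25, 0.213], [0.625, -0.182, 0.229]]
```

View pics/scene0.png

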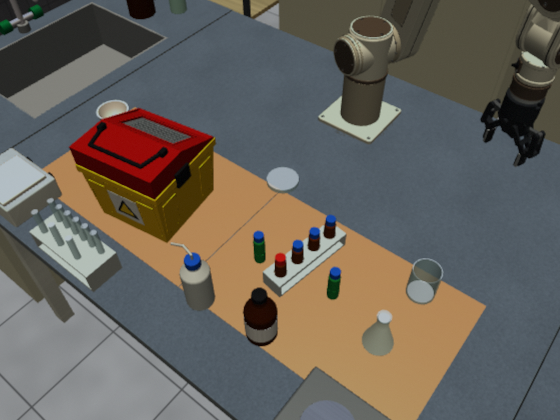

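View pics/side0.png

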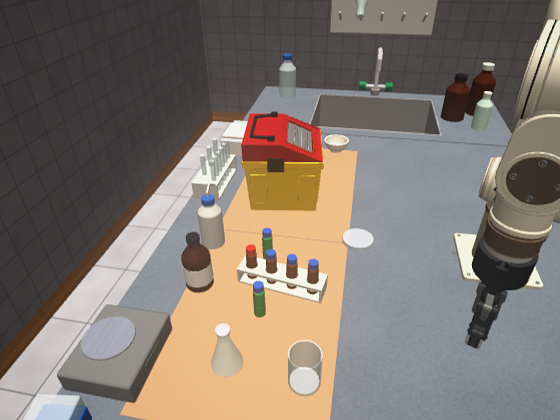

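Red vial sits at the rack's far end (scene 280,262; side 251,255). A green look-alike stands either side of the rack (scene 259,247 and 333,283), and the bin's slope faces the robot (flap at scene 157,130).

```bash
python3 - <<'E'
from h import *
from scipy.optimize import least_squares
A=[]
for n in ['scene','side']:
    z=np.load(n+'0.npz'); im,d=z['im'],z['d']
    hsv=cv2.cvtColor(im,cv2.COLOR_RGB2HSV); H,S,V=[hsv[...,i].astype(int) for i in range(3)]
    for c,m in dict(red=((H<8)|(H>172))&(S>150)&(V>80),blue=(abs(H-115)<12)&(S>130)&(V>60),green=(abs(H-65)<25)&(S>100)&(V>25)).items():
        k,l,st,ce=cv2.connectedComponentsWithStats(m.astype(np.uint8))
        for i in range(1,k):
            if 25<st[i,4]<600:
                P=pts(n,l==i,d)
                P=P[(P[:,2]>.07)&(P[:,2]<.125)]
                if len(P)<12: continue
                if not(.3<np.median(P[:,0])<.85): continue
                R=.0125
                # side+top points: circle fit, top points within disc
                f=least_squares(lambda q:np.where(P[:,2]>.1,np.maximum(np.hypot(P[:,0]-q[0],P[:,1]-q[1])-R,0),np.hypot(P[:,0]-q[0],P[:,1]-q[1])-R),P[:,:2].mean(0),loss='soft_l1',f_scale=.002)
                print(n,c,ce[i].round(),len(P),f.x.round(4),P[:,2].max().round(3),(P.mean(0)).round(3))
    r=bot.trace('rack',n)[0]; P=pts(n,r['pixels'],d); P=P[abs(P[:,2]-.046)<.005]
    print(n,'rack',cv2.minAreaRect((P[:,:2]*1000).astype(np.float32)))
    r=bot.trace('flap',n)[0]; P=pts(n,cv2.erode(r['pixels'].astype(np.uint8),np.ones((3,3)))>0,d)
    print(n,'flap',cv2.minAreaRect((P[:,:2]*1000).astype(np.float32)),np.linalg.lstsq(np.c_[P[:,:2],np.ones(len(P))],P[:,2],rcond=None)[0])
    r=bot.trace('bin',n)[0]; P=pts(n,r['pixels'],d)
    T=P[(P[:,2]>.15)]; print('bin',cv2.minAreaRect((T[:,:2]*1000).astype(np.float32)))
E
```

```text
scene red [280. 258.] 87 [0.6396 0.1831] 0.11 [0.642 0.185 0.104]
scene blue [330. 219.] 83 [0.4757 0.2099] 0.109 [0.479 0.211 0.103]
scene blue [314. 232.] 83 [0.5301 0.2023] 0.11 [0.535 0.203 0.102]
scene blue [258. 236.] 81 [0.6142 0.1032] 0.103 [0.62  0.103 0.096]
scene blue [297. 245.] 85 [0.5852 0.1912] 0.108 [0.589 0.194 0.103]
scene blue [335. 272.] 91 [0.5926 0.2977] 0.103 [0.595 0.303 0.097]
scene green [259. 252.] 37 [0.6167 0.1015] 0.085 [0.624 0.108 0.077]
scene green [333. 288.] 41 [0.5921 0.3017] 0.082 [0.601 0.306 0.076]
scene rack ((557.2819213867188, 198.35037231445312), (59.817352294921875, 231.28858947753906), 80.65010070800781)
scene flap ((581.0623168945312, -252.51736450195312), (56.26983642578125, 147.73623657226562), 9.72520637512207) [ 0.47504064  0.07896561 -0.04516251]
bin ((635.9644775390625, -235.04588317871094), (247.56625366210938, 255.6353759765625), 8.19378662109375)
side red [250. 250.] 86 [0.6394 0.1843] 0.108 [0.639 0.191 0.1  ]
side blue [266. 230.] 30 [0.6237 0.11  ] 0.101 [0.617 0.106 0.099]
side blue [270. 252.] 40 [0.5861 0.195 ] 0.108 [0.586 0.195 0.105]
side blue [291. 257.] 37 [0.5314 0.2052] 0.108 [0.531 0.205 0.105]
side blue [313. 262.] 41 [0.4773 0.2132] 0.108 [0.477 0.213 0.104]
side blue [258. 284.] 51 [0.589  0.3129] 0.102 [0.592 0.305 0.098]
side green [266. 245.] 28 [0.6171 0.102 ] 0.08 [0.615 0.112 0.075]
side green [259. 304.] 35 [0.5922 0.3027] 0.08 [0.59  0.312 0.075]
side rack ((558.4952392578125, 198.27432250976562), (64.25099182128906, 226.9101104736328), 80.62871551513672)
side flap ((585.5769653320312, -253.94078063964844), (68.86640930175781, 135.2846221923828), 7.482200622558594) [ 0.45464945  0.07032614 -0.03618249]
bin ((633.34765625, -233.1334686279297), (245.38963317871094, 255.96595764160156), 8.758241653442383)
```

step_arm:
  rows:
    - [[-20, -4, 0], 0]
    - [[-65, -12, 0], -1]
    - [[-120, -21, 0], -3]
    - [[-180, -32, 0], -4]
    - [[-240, -43, 0], -6]
    - [[-300, -53, 0], -7]
    - [[-360, -64, 0], -8]
    - [[-420, -75, 0], -10]
    - [[-475, -84, 0], -11]
    - [[-510, -90, 0], -12]
    - [[-528, -94, 0], -12]
    - [[-528, -94, 0], -12]
  claw: -1

```text
clock: 2.3
eef_pos: [0.6405, 0.1847, 0.3029]
tool_rot: [0.083, 0.997, -0.0, -0.0]
ft_force: [-0.6, 0.3, 1.1]
grip_width: 0.0854
grasp_force: 0.0
```

```bash
python3 - <<'E'
from h import *
o=bot.get_obs(); print(o['clock'],o['eef_pos'],o['tool_rot'],o['joint_pos'])
im,d=bot.camera('wrist'); cv2.imwrite('pics/w1.png',im[:,:,::-1])
p=bot.camera_params('wrist');print(p['pose'])
hsv=cv2.cvtColor(im,cv2.COLOR_RGB2HSV); H,S,V=[hsv[...,i].astype(int) for i in range(3)]
m=((H<8)|(H>172))&(S>150)&(V>80)
k,l,st,ce=cv2.connectedComponentsWithStats(m.astype(np.uint8))
for i in range(1,k):
    if st[i,4]>100:
        P=pts('wrist',l==i,d); T=P[P[:,2]>P[:,2].max()-.004]; print(ce[i],len(P),P.mean(0),P.max(0),cv2.minEnclosingCircle((T[:,:2]*1000).astype(np.float32)))
E
```

```text
2.3 [0.64046114 0.18465794 0.30293328] [ 8.27273510e-02  9.96572100e-01 -1.66622552e-04 -4.54414548e-04] [2.80703277e-01 5.92949928e-01 5.35316505e-01 1.51413083e+00
 1.16863337e-05 4.46347300e-01]
[[ 1.63895627e-01 -9.52361835e-01 -2.57187013e-01  5.75192460e-01]
 [ 9.86477683e-01  1.58243317e-01  4.26712204e-02  1.94972875e-01]
 [ 5.96841280e-05 -2.60702875e-01  9.65419084e-01  3.72863488e-01]
 [ 0.00000000e+00  0.00000000e+00  0.00000000e+00  1.00000000e+00]]
[275.56957328 202.83673469] 538 [0.63908254 0.18505479 0.10380965] [0.65171464 0.19702433 0.10596374] ((639.5299682617188, 184.8572540283203), 12.275453567504883)
```

View pics/w1.png

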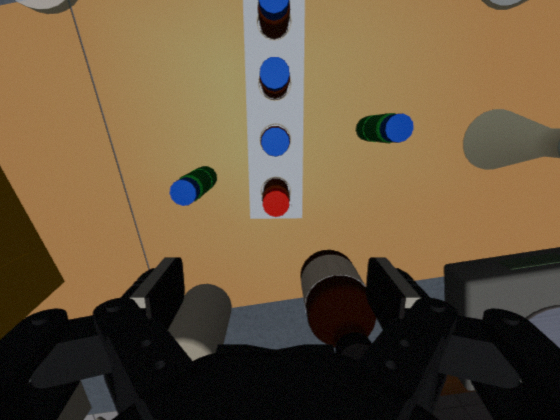

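```bash
python3 - <<'E'
from h import *
for n in ['wrist','scene']:
  if n=='scene': im,d=bot.camera(n)
  else: im,d=bot.camera(n)
  for t in ['reagent_bottle_mid','wash_bottle_mid']:
    for r in bot.trace(t,n)[:2]:
        P=pts(n,r['pixels'],d); 
        if len(P): print(n,t,r['score'],np.round(r['uv']),np.round(np.percentile(P,[2,50,98],axis=0),3).tolist())
E
```

```text
wrist reagent_bottle_mid 0.75 [335. 308.] [[0.734, 0.198, 0.011], [0.749, 0.228, 0.107], [0.777, 0.26, 0.161]]
wrist wash_bottle_mid 0.81 [202. 323.] [[0.757, 0.05, 0.006], [0.763, 0.082, 0.074], [0.794, 0.098, 0.123]]
scene reagent_bottle_mid 0.65 [260. 318.] [[0.739, 0.208, 0.006], [0.784, 0.246, 0.103], [0.805, 0.268, 0.162]]
scene wash_bottle_mid 0.68 [195. 283.] [[0.762, 0.006, 0.002], [0.801, 0.08, 0.111], [0.823, 0.098, 0.184]]
scene wash_bottle_mid 0.45 [156. 129.] [[0.541, -0.327, 0.193], [0.581, -0.248, 0.211], [0.624, -0.176, 0.238]]
```

step_arm:
  rows:
    - [[1, 0, 15], 0]
    - [[1, 0, 45], 0]
    - [[1, 0, 80], 0]
    - [[1, 0, 115], 0]
    - [[1, 0, 145], 0]
    - [[1, 0, 163], 0]
    - [[1, 0, 173], 0]
    - [[1, 0, 177], 0]
    - [[1, 0, 177], 0]
    - [[1, 0, 177], 0]

```text
clock: 3.9
eef_pos: [0.6392, 0.1861, 0.128]
tool_rot: [0.082, 0.997, 0.0, 0.001]
ft_force: [0.7, -0.4, 0.5]
grip_width: 0.0856
grasp_force: 0.0
```

step_arm:
  rows:
    - [[0, 0, 0], 0]
    - [[0, 0, 0], 0]
    - [[0, 0, 0], 0]
    - [[0, 0, 0], 0]
    - [[0, 0, 0], 0]
    - [[0, 0, 0], 0]
    - [[0, 0, 0], 0]
    - [[0, 0, 0], 0]
  claw: 1

```text
clock: 4.9
eef_pos: [0.6388, 0.186, 0.1272]
tool_rot: [0.082, 0.997, 0.0, 0.0]
ft_force: [-0.5, -0.0, 3.5]
grip_width: 0.0263
grasp_force: 59.1
```

step_arm:
  rows:
    - [[0, 0, -8], 0]
    - [[0, 0, -25], 0]
    - [[0, 0, -50], 0]
    - [[0, 0, -80], 0]
    - [[0, 0, -115], 0]
    - [[0, 0, -150], 0]
    - [[0, 0, -185], 0]
    - [[0, 0, -220], 0]
    - [[0, 0, -250], 0]
    - [[0, 0, -270], 0]
    - [[0, 0, -280], 0]
    - [[0, 0, -280], 0]

```text
clock: 6.4
eef_pos: [0.6386, 0.1861, 0.4089]
tool_rot: [0.082, 0.997, 0.001, 0.001]
ft_force: [-0.2, -0.2, -0.1]
grip_width: 0.026
grasp_force: 58.9
```

```bash
python3 - <<'E'
from h import *
o=bot.get_obs(); print(o['clock'],o['eef_pos'],o['tool_rot'],o['joint_pos'],o['grip_width'],o['grasp_force'],o['ft_force'])
im,d=bot.camera('side'); cv2.imwrite('pics/s2.png',im[:,:,::-1])
E
```

```text
6.4 [0.63862912 0.18605826 0.40890536] [8.15399045e-02 9.96668838e-01 5.99519864e-04 1.45348377e-03] [2.83464601e-01 6.16210936e-01 8.48623112e-01 1.80006503e+00
 8.21120191e-05 4.46725997e-01] 0.025975216622379303 58.924650298431516 [-0.15083482 -0.15935941 -0.10125627]
```

View pics/s2.png

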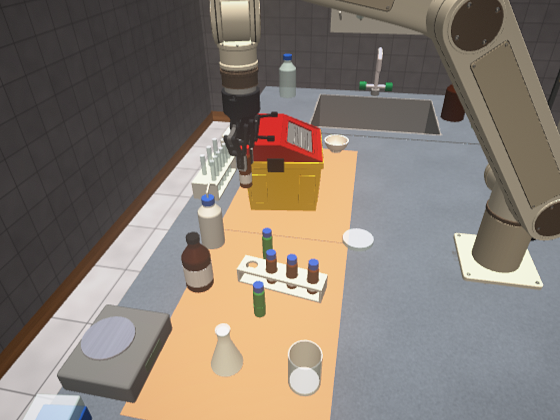

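step_arm:
  rows:
    - [[0, -12, 0], 0]
    - [[-1, -40, 0], -1]
    - [[-3, -80, 0], -3]
    - [[-5, -125, 0], -5]
    - [[-7, -175, 0], -7]
    - [[-9, -225, 0], -9]
    - [[-11, -275, 0], -11]
    - [[-13, -325, 0], -14]
    - [[-14, -370, 0], -16]
    - [[-15, -405, 0], -18]
    - [[-16, -425, 0], -18]
    - [[-16, -431, 0], -18]

```text
clock: 7.95
eef_pos: [0.5838, -0.2429, 0.4064]
tool_rot: [-0.074, 0.997, 0.0, -0.0]
ft_force: [-0.0, 0.9, 0.2]
grip_width: 0.0265
grasp_force: 59.0
```

```bash
python3 - <<'E'
from h import *
im,d=bot.camera('wrist');
o=bot.get_obs(); print(o['clock'],o['eef_pos'],o['tool_rot'],o['joint_pos'],o['grip_width'])
im,d=bot.camera('wrist'); cv2.imwrite('pics/w3.png',im[:,:,::-1]); np.savez('w3.npz',im=im,d=d,pose=bot.camera_params('wrist')['pose'])
for t in ['flap','bin']:
    for r in bot.trace(t,'wrist')[:2]:
        P=pts('wrist',r['pixels'],d); 
        if len(P): print(t,r['score'],np.round(r['uv']),len(P),cv2.minAreaRect((P[:,:2]*1000).astype(np.float32)),np.round(np.percentile(P,[1,50,99],axis=0),3).tolist())
E
```

```text
8.0 [ 0.58391327 -0.24279538  0.40650558] [-7.45517297e-02  9.97217070e-01  1.71456107e-04 -3.54184333e-04] [-3.94053502e-01  5.26176545e-01  6.89494402e-01  1.73490106e+00
 -1.40377781e-05 -5.43295432e-01] 0.026054620175993273
flap 0.61 [271. 199.] 15433 ((587.130859375, -244.95130920410156), (80.32717895507812, 164.91781616210938), 8.833773612976074) [[0.542, -0.326, 0.193], [0.584, -0.249, 0.21], [0.633, -0.163, 0.229]]
flap 0.43 [269. 200.] 39805 ((636.6259765625, -254.53518676757812), (240.62876892089844, 435.2015380859375), 8.651761054992676) [[0.507, -0.365, 0.187], [0.579, -0.252, 0.21], [0.695, -0.124, 0.243]]
bin 0.92 [267. 196.] 40177 ((672.3125, -274.9783935546875), (335.27337646484375, 530.9866333007812), 25.42796516418457) [[0.506, -0.365, 0.187], [0.579, -0.252, 0.21], [0.699, -0.124, 0.244]]
```

View pics/w3.png

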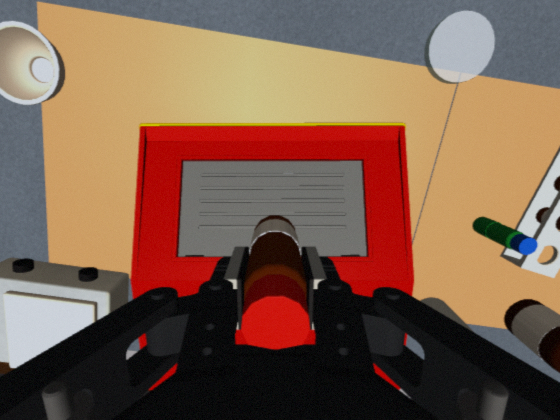

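Flap (scene rect 80×165 mm) matches the spec: slot centre (0.587, -0.245). The vial hangs centred between the fingers (275,270) above it.

step_arm:
  rows:
    - [[-3, -3, 10], 0]
    - [[-3, -3, 32], 0]
    - [[-3, -3, 50], 0]
    - [[-3, -3, 60], 0]
    - [[-3, -3, 69], 0]
    - [[-3, -3, 78], 0]
    - [[-3, -3, 87], 0]
    - [[-3, -3, 96], 0]
    - [[-3, -3, 105], 0]
    - [[-3, -3, 114], 0]
    - [[-3, -3, 123], 0]
    - [[-3, -3, 132], 0]

```text
clock: 9.65
eef_pos: [0.5877, -0.2443, 0.2738]
tool_rot: [-0.075, 0.997, 0.0, -0.0]
ft_force: [-0.8, 0.2, 0.9]
grip_width: 0.026
grasp_force: 59.1
```

step_arm:
  rows:
    - [[0, 0, 5], 0]
    - [[0, 0, 6], 0]
    - [[0, 0, 6], 0]

```text
clock: 10.02
eef_pos: [0.5876, -0.2443, 0.2687]
tool_rot: [-0.075, 0.997, 0.0, -0.0]
ft_force: [-2.2, -0.1, 0.3]
grip_width: 0.0265
grasp_force: 59.0
```

```bash
python3 - <<'E'
from h import *
o=bot.get_obs(); print(o['clock'],o['eef_pos'],o['tool_rot'],o['grip_width'],o['grasp_force'],o['ft_force'])
im,d=bot.camera('wrist'); cv2.imwrite('pics/w4.png',im[:,:,::-1])
E
```

```text
10.025 [ 0.58762114 -0.24432064  0.26865499] [-7.53410568e-02  9.97157767e-01  1.74120664e-04 -2.88961630e-04] 0.026490221138812796 59.02677280828357 [-2.15079265 -0.05248987  0.33043101]
```

View pics/w4.png

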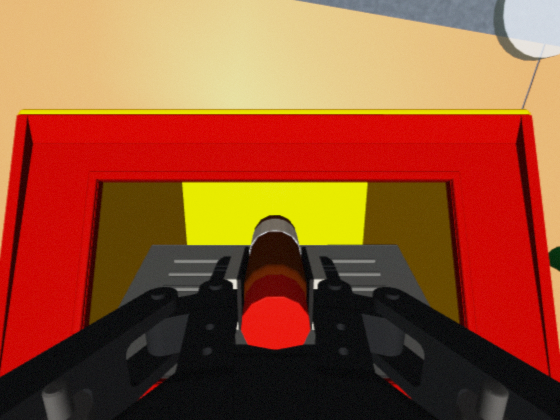

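The flap is open under the vial (free edge at row 245, yellow interior visible); releasing.

step_arm:
  rows:
    - [[0, 0, 0], 0]
    - [[0, 0, 0], 0]
    - [[0, 0, 0], 0]
    - [[0, 0, 0], 0]
    - [[0, 0, 0], 0]
    - [[0, 0, 0], 0]
  claw: -1

```text
clock: 10.82
eef_pos: [0.5877, -0.2444, 0.2689]
tool_rot: [-0.075, 0.997, 0.0, 0.0]
ft_force: [0.1, -0.4, -0.6]
grip_width: 0.085
grasp_force: 0.0
```

```bash
python3 - <<'E'
from h import *
o=bot.get_obs(); print(o['clock'],o['eef_pos'],o['grip_width'],o['grasp_force'],o['ft_force'])
im,d=bot.camera('wrist'); cv2.imwrite('pics/w5.png',im[:,:,::-1])
E
```

```text
10.825 [ 0.58773413 -0.24440937  0.26891485] 0.08503161392832001 0.0 [ 0.07676551 -0.40847361 -0.56239114]
```

View pics/w5.png

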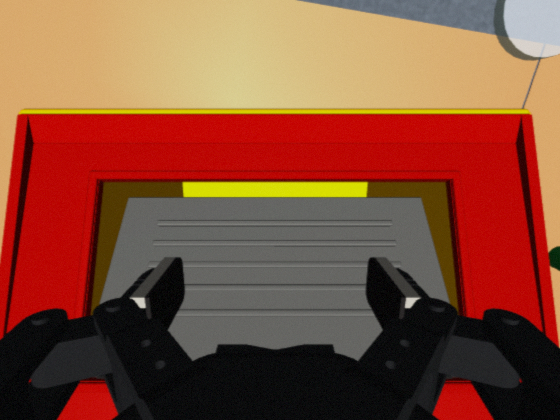

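The vial has dropped in and the flap is already closing (edge at row 197). Next I withdraw upward.

step_arm:
  rows:
    - [[0, 0, -5], 0]
    - [[0, 0, -18], 0]
    - [[0, 0, -38], 0]
    - [[0, 0, -65], 0]
    - [[0, 0, -95], 0]
    - [[0, 0, -120], 0]
    - [[0, 0, -137], 0]
    - [[0, 0, -142], 0]
    - [[0, 0, -142], 0]
    - [[0, 0, -142], 0]
    - [[0, 0, -142], 0]
    - [[0, 0, -142], 0]

```text
clock: 12.38
eef_pos: [0.5876, -0.2444, 0.4104]
tool_rot: [-0.075, 0.997, 0.0, -0.0]
ft_force: [0.1, 0.3, -0.3]
grip_width: 0.0857
grasp_force: 0.0
```

step_arm:
  rows:
    - [[0, 0, 0], 0]
    - [[0, 0, 0], 0]
    - [[0, 0, 0], 0]
    - [[0, 0, 0], 0]
    - [[0, 0, 0], 0]
    - [[0, 0, 0], 0]
    - [[0, 0, 0], 0]
    - [[0, 0, 0], 0]

```text
clock: 13.38
eef_pos: [0.5877, -0.2444, 0.4109]
tool_rot: [-0.075, 0.997, -0.0, -0.0]
ft_force: [-0.2, 0.7, 0.5]
grip_width: 0.085
grasp_force: 0.0
```

```bash
python3 - <<'E'
from h import *
im,d=bot.camera('wrist'); a=im
im,d=bot.camera('scene')
cv2.imwrite('pics/f.png',cv2.resize(np.hstack([a,im])[:,:,::-1],(800,300)))
print(bot.get_obs()['clock'])
E
```

```text
13.475
```

View pics/f.png

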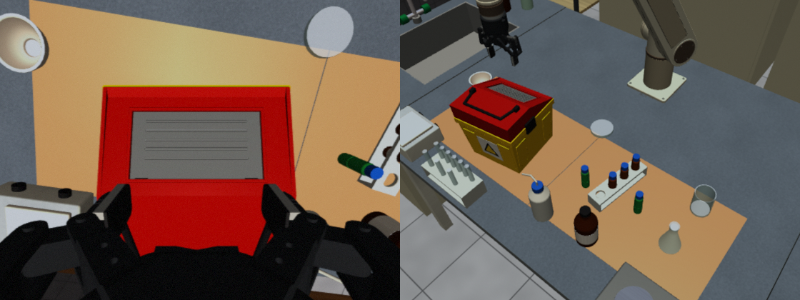

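The flap is shut (left view, 190,145), the three blue-capped vials still stand in the rack (right view, 620,170), and everything else is in place.

```bash
python3 -c "
from workcell import bot
print(bot.job_done())"
```

```text
the job is handed in; nothing more can be done
None
```

The red-capped vial is inside the bin with the flap shut behind it, the blue-capped vials and other glassware look undisturbed in the last pictures, and the job was handed in at about 13.5 s.

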